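# Wedge up the tilting plate of a bevel jig and hold the wedge

## Task

Pick up the orange wedge and, keeping it flat on the saw table, push its thin end in under the free edge of the jig's hinged wooden plate until that edge just lifts off its black rest pads, standing about 5 mm clear of them and never more than a centimetre. Lift the plate with the wedge alone, leave the board on the plate and the other things where they are, and finish while still gripping the wedge in that place.

Things in the scene. Friction and masses are not known exactly. Their poses are not given: they have to be found in the camera images.
- jig_base: U-shaped plywood frame, fixed: rails 25 mm wide, 12 mm high, black 2 mm rest pads near the front. 200 (y) x 150 mm. Origin on the table right under the middle of the plate's free front edge; x points inward (free edge to hinge; a wedge enters along +x), y along the edge, z up. Opening between the rails: y -75 to 75 mm, 14 mm high at rest, 120 mm deep, bare table as floor.
- tilt_plate: pale wooden plate 200 mm wide, 122 deep, 12 thick, about 0.7 kg, hinged to the frame along its far edge (brass hinge, no spring). Origin on the hinge axis, 130 mm along the frame's x, 20 mm above the table; axes as the frame's at rest. At rest underside 14 mm, top 26 mm above the table; pushed from below its front edge rises; it falls back by its weight.
- plate_lip (a point): middle of the lower front (free) edge of the tilting plate; 14 mm above the table while the plate rests on the pads, so its height minus 14 mm is the gap over the pads
- wedge: loose orange wedge 120 x 40 mm, about 0.09 kg, flat on the table. Origin: middle of its underside; x along it to the thin end, z up. 5 mm thick at the thin end (x = +60 mm), 29 mm at the heel (x = -60), straight slope (0.2 mm per mm). Its first 45 mm go loosely under the resting plate; each 5 mm more lifts the edge 1 mm. Grip across the 40 mm width near the heel.
- wedge_tip (a point): middle of the wedge's thin end, on its underside
- workpiece: dark brown wooden board 70 x 110 x 28 mm (length along its y), lying loose on top of the plate, rearward of its middle; origin at the centre of its underside
- tape_measure: yellow and black pocket tape measure 39 x 76 x 63 mm, standing on the table; origin at the centre of its underside; leave it alone
- glue_bottle: white glue bottle with orange cap, 63 mm across, 180 mm high, upright; origin at the centre of its underside; leave it alone
- masking_tape: roll of pale yellow masking tape lying flat, 104 mm across, 25 mm high; origin at the centre of its underside; leave it alone
There are look-alikes about, which are no part of the job. Of the things that look like the jig_base, the largest one is meant.

How it is judged:
By the outcome, as a careful person would: the job done as asked, in the order asked, and still so for the second after the job is handed in, while the arm keeps its last pose, push and grip.
It also fails if it takes over 45 s, if anything falls off the work surface, if the arm or the gripper's body presses on something with over 40 N, if the wrist force passes 120 N, or if a joint passes its speed limit or range.

## Robot

A 6-joint arm with a two-finger parallel gripper is mounted at the origin on a cart in front of the work surface, level with it; the furniture and walls round the work are solid. World frame = base frame: x ahead of the robot, y to its left, z up, the work surface at z = 0. Lengths are in mm, angles in rad, forces in N, time in s.
With the tool pointing down it reaches from about 325 to 750 mm from the base axis. Payload 7.6 kg.
Tool frame: the origin (TCP) lies midway between the tips of the shut fingers; the grasp point (between the pads) lies 19 mm behind it; z points along the fingers, y is the line along which they close (so a half turn about z gives the same grasp; the last joint's range is limited). The gripper opens to 85 mm and grips with 20 to 120 N. Pads are 22 mm wide; open, the fingers measure 114 mm over their backs; the gripper's body (76 mm by 85 mm) begins 54 mm behind the grasp point. The pads swing forward as they close: fully open they stand 13 mm farther back than shut.
Start: joints at [1.074, 0.052, 1.401, -0, 1.689, -0.07], TCP at [217.316, 477.933, 231.323] pointing down, gripper open.
Joint ranges: [-2.9, 2.9], [-0.91, 2.17], [0.12, 2.37], [-1.06, 4.2], [0.26, 2.73], [-2.93, 2.93]. Speed limits (rad/s): [2.57, 2.57, 3.01, 3.14, 3.14, 3.14].

## Interface

Orientations are given as a unit quaternion [w, x, y, z].
In Python, from workcell import r gives the robot as it stands. The module is installed in compiled form; this text tells all that it offers.
- The arm moves only by the tool servo_tool, never from a script. Its argument "increments" is one flat list of numbers, 5 for each row, row after row: the shift along the tool's x, y, z in units of 25 mm (1.0 is 25 mm), then the turn about the tool's z in units of 5 degrees (1.0 is 5 degrees), then the opening, from -1 (shut) to 1 (fully open). In form: [tx, ty, tz, yaw, grip, tx, ty, tz, yaw, grip, ...]. A call has 1 to 20 rows; each row shifts and turns the commanded pose from where the row before left it, along the tool's axes as they then stand; what a row does not reach is not made up. A row lasts 1/8 s, in which the tool goes at most 62.5 mm and 10.7 degrees, less where a joint would pass 70% of its speed; a pose out of reach is approached as far as the arm can. A call is refused whole if a number of a shift passes 1 or a number of a turn 1, either way. A call with a gripper value outside its range is refused whole. The fingers move at their own pace and stop on an object; the grip force is fixed at half the most. Time passes only in rows, so rows that do not move let the fingers close. It gives the time, the measured TCP pose, the force, the opening and the grip force at its end, in the units of the state.
- r.state(): the state, without advancing time (a new reading comes with each control period).
- r.camera(name): name is "scene" or "top"; returns the picture (400x640x3 uint8, blue, green, red); there is no depth.
- r.camera_model(name): a dict with "camera_matrix" (3x3 intrinsics, pixels), "position" and "orientation" of the camera in the world. Camera axes: x right, y down, z forward; pixel columns grow to the right and rows downward; lengths in mm; the calibration is good to about 2 mm. A picture is of the moment at which its call begins. camera_model takes no time and is no camera call.
- r.job_done(): hands the job in; it is judged then, once.
Trained networks look in the newest picture that a camera, given by its name, has taken for a name from the list of things; names that differ only in an ending like _2 or _b are one class to them, and where a whole thing is asked for, a point or a joint stands for the part that bears it (a point fixed in the world has none). Each returns a list of dicts, best first, with "score" (0 to 1); they miss things now and then, are a little off and sometimes report something else, mostly with a low value. They report only what shows in the picture. A call takes as long as a camera call. They do not tell look-alikes from the thing itself.
- r.spot_in(camera, query): "centre" ([row, column] in pixels, amid what is visible of it).
- r.masks_of(camera, query): "pixels" (400x640 bool, what is visible of it) and "centre" ([row, column] in pixels, amid what is visible of it).
The state is a dict: "clock": time; "joint_pos": joint angles; "joint_vel": joint speeds; "tau": joint torques, N m; "tool_pos": TCP position; "tool_rot": TCP orientation; "contact_force": force on the tool from outside, world axes, zero at the start; "ft_torque": the same for the moment, N m; "opening": finger opening in mm; "grasp_force": force on a finger pad.
Only numpy, scipy, OpenCV 4.12 (cv2) and the standard library are available. Lean on these libraries where they do the work, as an engineer would, in place of code of your own. Each camera call takes 0.05 s, during which the arm holds its last target. There are 200 camera calls.

## Working session

There is one attempt and no reset: what is moved stays moved. The work goes in short steps, Python scripts to look and compute and a tool call to move; the robot and the scene stay as the last step left them, time stands still between calls to the robot, and variables do not carry over. Pictures are saved under pics/ and viewed, at most 10 in all, crops included, and the job is handed in when it is done.

Besides the shell and the picture viewer there is one more tool, called after "Emit:" by a JSON object that holds its "op" and its "data", one argument or row to a line. servo_tool: Moves the arm, as the interface text tells. Its arguments: {"type":"object","properties":{"increments":{"type":"array"}},"required":["increments"]}

```bash
mkdir -p pics
cat > h.py <<'E'
import numpy as np, cv2
from scipy.spatial.transform import Rotation as R
from workcell import r
def cam(n):
    m=r.camera_model(n); q=m["orientation"]
    return np.array(m["camera_matrix"]),np.array(m["position"],float),R.from_quat([q[1],q[2],q[3],q[0]]).as_matrix()
def ray(n,row,col,z):
    K,p,M=cam(n); d=M@np.linalg.solve(K,[col,row,1.]); return p+d*(z-p[2])/d[2]
def proj(n,P):
    K,p,M=cam(n); c=(np.atleast_2d(P)-p)@M; u=c@K.T; return u[:,:2]/u[:,2:]
E
python3 - <<'E'
from h import *
for n in("top","scene"):
    im=r.camera(n); cv2.imwrite(f"pics/{n}0.png",im)
    print(n,cam(n)[1])
    for q in("wedge","jig_base","tilt_plate","workpiece"):
        for d in r.masks_of(n,q)[:4]:
            print(q,round(d["score"],2),np.round(d["centre"]),d["pixels"].sum(),np.round(ray(n,*d["centre"],0)))
s=r.state();print(s["tool_rot"],s["opening"],s["clock"])
E
```

```text
top [ 456.43013427  -21.05967161 1317.60830548]
wedge 0.63 [224. 398.] 471 [ 453. -305.    0.]
jig_base 0.93 [177. 232.] 1369 [618. 250.   0.]
jig_base 0.83 [178. 315.] 1923 [614. -28.   0.]
jig_base 0.64 [233. 253.] 1460 [429. 181.   0.]
jig_base 0.57 [182. 313.] 1477 [599. -20.   0.]
tilt_plate 0.96 [178. 229.] 1186 [616. 262.   0.]
tilt_plate 0.78 [240. 256.] 1162 [408. 170.   0.]
workpiece 0.95 [168. 326.] 758 [646. -67.   0.]
scene [-239.01520032 -772.76876388 1004.0998342 ]
wedge 0.71 [262. 365.] 469 [ 453. -295.    0.]
jig_base 0.75 [196. 257.] 922 [423. 176.  -0.]
jig_base 0.75 [162. 284.] 699 [622. 250.  -0.]
tilt_plate 0.89 [163. 279.] 518 [607. 263.   0.]
tilt_plate 0.82 [195. 252.] 729 [415. 192.   0.]
workpiece 0.72 [190. 348.] 608 [669. -38.  -0.]
[-8.66403358e-07  2.11772173e-01  9.77319061e-01  4.98113340e-06] 85.04642834842849 0.5
```

View pics/top0.png

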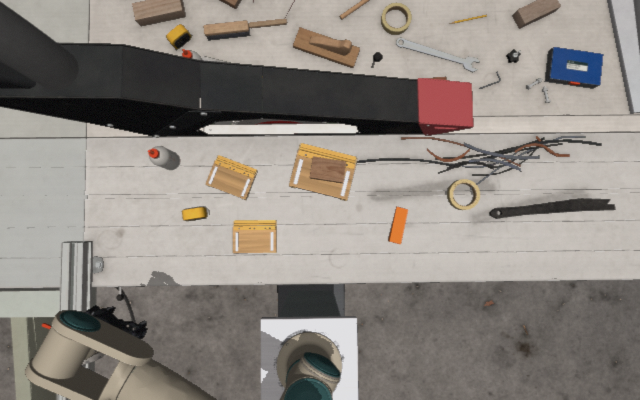

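View pics/scene0.png

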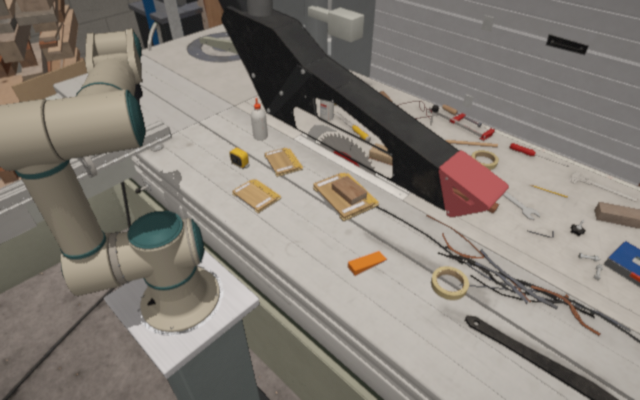

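The top view shows three jig look-alikes: (row 177, col 232), (237, 255) and (172, 323). The last is the largest and is the only one carrying the brown board, so it is the one meant. The wedge is at (225, 398). Next I'll confirm this in one enlarged crop with both.

Run:
```python
from h import *
im=cv2.imread("pics/top0.png"); 
a=cv2.resize(im[135:215,280:370],None,fx=6,fy=6,interpolation=cv2.INTER_CUBIC)
b=cv2.resize(im[200:250,380:420],None,fx=6,fy=6,interpolation=cv2.INTER_CUBIC)
c=np.zeros((480,790,3),np.uint8); c[:,:540]=a; c[:300,545:785]=b
cv2.imwrite("pics/crop.png",c)
for n in("top","scene"):
    im=r.camera(n); hsv=cv2.cvtColor(im,cv2.COLOR_BGR2HSV)
    d=r.masks_of(n,"wedge")[0]; m=cv2.dilate(d["pixels"].astype(np.uint8),np.ones((7,7)))
    o=((hsv[...,1]>150)&(hsv[...,0]<20)&(m>0)).astype(np.uint8)
    cs=max(cv2.findContours(o,0,2)[0],key=cv2.contourArea)
    print(n,o.sum(),cv2.minAreaRect(cs))
    h=cv2.convexHull(cs)[:,0]; h=cv2.approxPolyDP(h,1.2,True)[:,0]
    for p in h: print(p,np.round(ray(n,p[1],p[0],0)))
```

```text
top 413 ((397.7352600097656, 224.941162109375), (12.039641380310059, 35.142738342285156), 12.52880573272705)
[397 207] [ 512. -302.    0.]
[406 210] [ 501. -332.    0.]
[399 243] [ 391. -306.    0.]
[389 240] [ 402. -273.    0.]
scene 423 ((366.1000061035156, 260.70001220703125), (13.86362075805664, 36.224300384521484), 63.43495178222656)
[385 258] [ 507. -329.    0.]
[355 274] [ 398. -302.   -0.]
[349 267] [ 405. -272.    0.]
[350 261] [ 425. -259.    0.]
[376 252] [ 507. -294.    0.]
[379 252] [ 514. -301.    0.]
```

View pics/crop.png

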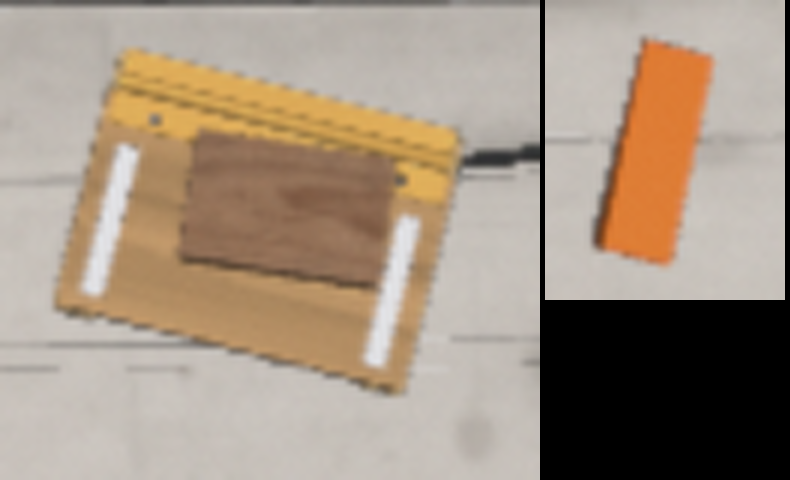

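The crop confirms it. This jig has its brass hinge on the far side, the board toward the rear, and its free edge facing the robot from px (289, 186) to (347, 200). The wedge's heel is toward the robot. Next I'll fit both poses.

```bash
cat > fit.py <<'E'
from h import *
from scipy.optimize import minimize
S=8
def world(V,p):
    c,s=np.cos(p[2]),np.sin(p[2]); V=np.asarray(V,float)
    return np.c_[p[0]+c*V[:,0]-s*V[:,1],p[1]+s*V[:,0]+c*V[:,1],V[:,2]]
def fit(V,masks,p0):
    def cost(p):
        t=0
        for n,(m,x0,y0) in masks.items():
            uv=(proj(n,world(V,p))-[x0,y0]+.5)*S
            h=cv2.convexHull(np.round(uv).astype(np.int32)); g=np.zeros_like(m); cv2.fillConvexPoly(g,h,1)
            t+=1-(g&m).sum()/(g|m).sum()
        return t
    q=minimize(cost,p0,method="Nelder-Mead",options=dict(initial_simplex=np.array(p0)+np.array([[0,0,0],[8,0,0],[0,8,0],[0,0,.1]]),xatol=.02,fatol=1e-4))
    return q.x,q.fun
def soft(f,box,lo,hi):
    x0,y0,x1,y1=box; f=cv2.resize(f[y0:y1,x0:x1].astype(np.float32),None,fx=S,fy=S,interpolation=cv2.INTER_CUBIC)
    m=((f>lo)&(f<hi)).astype(np.uint8); c=max(cv2.findContours(m,0,2)[0],key=cv2.contourArea)
    g=np.zeros_like(m); cv2.fillPoly(g,[cv2.convexHull(c)],1); return g,x0,y0
W=[(x,y,z) for y in(-20,20) for x,z in((60,0),(60,5),(-60,0),(-60,29))]
J=[(x,y,z) for y in(-100,100) for x,z in((0,0),(0,26),(122,26),(150,0),(150,12))]
E
cat > run.py <<'E'
from fit import *
sat={n:cv2.imread(f"pics/{n}0.png").astype(int) for n in("top","scene")}
sat={n:i[...,2]-i[...,0] for n,i in sat.items()}
mw={"top":soft(sat["top"],(380,198,416,252),70,999),"scene":soft(sat["scene"],(338,242,396,284),70,999)}
mj={"top":soft(sat["top"],(281,135,363,210),32,999),"scene":soft(sat["scene"],(305,165,385,225),32,999)}
for nm,V,m,p0 in(("wedge",W,mw,(452,-304,-.24)),("wedge_rev",W,mw,(452,-304,2.9)),("jig",J,mj,(590,-20,-.23))):
    for s in(m,{"top":m["top"]},{"scene":m["scene"]}):
        p,f=fit(V,s,p0); print(nm,list(s),np.round(p,3),round(f,3))
E
python3 run.py
```

```text
wedge ['top', 'scene'] [ 4.52767e+02 -3.02266e+02 -2.62000e-01] 0.161
wedge ['top'] [ 4.52203e+02 -3.03013e+02 -2.47000e-01] 0.036
wedge ['scene'] [ 4.54353e+02 -3.00597e+02 -2.59000e-01] 0.101
wedge_rev ['top', 'scene'] [ 451.042 -301.716    2.929] 0.364
wedge_rev ['top'] [ 450.774 -302.256    2.936] 0.059
wedge_rev ['scene'] [ 449.693 -297.604    2.856] 0.231
jig ['top', 'scene'] [ 5.64313e+02 -3.52660e+01 -2.58000e-01] 0.057
jig ['top'] [ 5.63083e+02 -3.49510e+01 -2.64000e-01] 0.027
jig ['scene'] [ 5.64801e+02 -3.45320e+01 -2.52000e-01] 0.025
```

The wedge is at (452.5, -302.5), yaw -0.256, with its heel toward the robot. The reversed fit is much worse. The jig origin is at (564, -35), yaw -0.258. Next I move above the wedge's heel.

Emit:
{"op": "servo_tool", "data": {
  "increments": [-1, -1, 0, -1, 1, -1, -1, 0, -0.96, 1, -1, -1, 0, 0, 1, -1, -1, 0, 0, 1, -1, -1, 0, 0, 1, -1, -1, 0, 0, 1, -1, -1, 0, 0, 1, -1, -1, 0, 0, 1, -1, -1, 0, 0, 1, -1, -1, 0, 0, 1, -1, -1, 0, 0, 1, -1, -1, 0, 0, 1, -1, -1, 0, 0, 1, -1, -1, 0, 0, 1, -1, -1, 0, 0, 1, -0.4, -1, 0, 0, 1, 0, -1, 0, 0, 1, 0, -1, 0, 0, 1, 0, -1, 0, 0, 1, 0, -1, 0, 0, 1]
}}

```text
clock: 3.2
tool_pos: [455.0, -108.0, 231.4]
tool_rot: [0.0, 0.128, 0.992, 0.0]
contact_force: [0.3, -0.3, 0.1]
opening: 85.4
grasp_force: 0.0
```

Emit:
{"op": "servo_tool", "data": {
  "increments": [0, -1, 0, 0, 1, 0, -1, 0, 0, 1, 0, -1, 0, 0, 1, 0, -1, 0, 0, 1, 0, -1, 0, 0, 1, 0, -1, 0, 0, 1, 0, -1, 0, 0, 1, 0, -0.8, 0, 0, 1, 0, 0, 0, 0, 1, 0, 0, 0, 0, 1]
}}

```text
clock: 4.45
tool_pos: [406.1, -295.4, 231.3]
tool_rot: [0.0, 0.127, 0.992, 0.0]
contact_force: [-0.5, 0.2, -0.6]
opening: 85.2
grasp_force: 0.0
```

```bash
cat > st.py <<'E'
from h import *
import sys
s=r.state(); q=s["tool_rot"]; M=R.from_quat([q[1],q[2],q[3],q[0]]).as_matrix(); t=np.array(s["tool_pos"])
print(s["clock"],np.round(t,1),"fwd yaw",np.arctan2(-M[1,0],-M[0,0]),np.round(s["contact_force"],1),s["opening"],s["grasp_force"])
if len(sys.argv)>1:
    d=np.array(eval(sys.argv[1]))-t; print("units",np.round(M.T@d/25,2))
E
python3 st.py 411.9,-291.9,2
```

```text
4.45 [ 406.1 -295.4  231.3] fwd yaw -0.2554785071956659 [-0.5  0.2 -0.6] 85.19067244725552 0.0
units [-0.19  0.19  9.17]
```

Emit:
{"op": "servo_tool", "data": {
  "increments": [-0.19, 0.19, 1, 0, 1, 0, 0, 1, 0, 1, 0, 0, 1, 0, 1, 0, 0, 1, 0, 1, 0, 0, 1, 0, 1, 0, 0, 1, 0, 1, 0, 0, 1, 0, 1, 0, 0, 0.8, 0, 1, 0, 0, 0.6, 0, 1, 0, 0, 0.4, 0, 1, 0, 0, 0.3, 0, 1, 0, 0, 0, 0, 1, 0, 0, 0, 0, 1]
}}

```text
clock: 6.08
tool_pos: [412.0, -292.7, 4.4]
tool_rot: [0.0, 0.128, 0.992, -0.0]
contact_force: [-0.1, -0.2, -0.4]
opening: 85.6
grasp_force: 0.0
```

Emit:
{"op": "servo_tool", "data": {
  "increments": [0, 0, 0, 0, -1, 0, 0, 0, 0, -1, 0, 0, 0, 0, -1, 0, 0, 0, 0, -1, 0, 0, 0, 0, -1, 0, 0, 0, 0, -1, 0, 0, 0, 0, -1, 0, 0, 0, 0, -1]
}}

```text
clock: 7.08
tool_pos: [412.0, -292.7, 4.3]
tool_rot: [0.0, 0.128, 0.992, -0.0]
contact_force: [-0.0, 0.5, 6.2]
opening: 38.6
grasp_force: 61.7
```

```bash
python3 - <<'E'
from h import *
a=[r.camera(n) for n in("top","scene")]
for n,i in zip(("top","scene"),a): cv2.imwrite(f"pics/{n}1.png",i)
c=np.zeros((480,800,3),np.uint8)
c[:,:400]=cv2.resize(a[0][190:262,370:430],(400,480),interpolation=2); c[:,400:]=cv2.resize(a[1][232:292,340:390],(400,480),interpolation=2)
cv2.imwrite("pics/grip.png",c)
E
python3 st.py
```

```text
7.175 [ 412.  -292.7    4.3] fwd yaw -0.2557841407358498 [0.2 0.3 5.3] 38.624165587221725 61.740177646279335
```

View pics/grip.png

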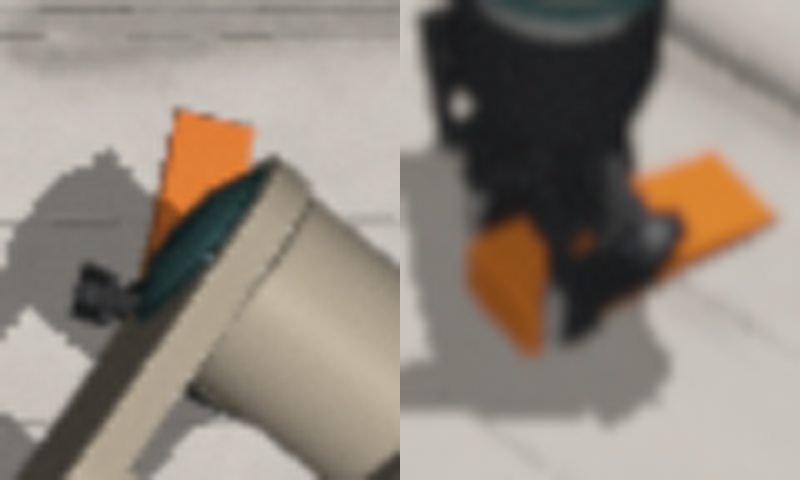

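The wedge is gripped near the heel with the thin end free. I'll lift it slightly, back off and carry it sideways to in front of the jig, then lower it again.

Emit:
{"op": "servo_tool", "data": {
  "increments": [0, 0, -0.4, 0, -1, 0, 0, -0.6, 0, -1, 0.6, 0, 0, 0, -1, 0.6, 0.5, 0, 0, -1, 0.4, 1, 0, 0, -1, 0, 1, 0, 0, -1, 0, 1, 0, 0, -1, 0, 1, 0, 0, -1, 0, 1, 0, 0, -1, 0, 1, 0, 0, -1, 0, 1, 0, 0, -1, 0, 1, 0, 0, -1, 0, 1, 0, 0, -1, 0, 1, 0, 0, -1, 0, 0.7, 0, 0, -1, 0, 0.3, 0, 0, -1, 0, 0, 0, 0, -1, 0, 0, 0, 0, -1]
}}

```text
clock: 9.43
tool_pos: [445.7, -4.7, 28.9]
tool_rot: [0.0, 0.128, 0.992, -0.0]
contact_force: [-0.7, 0.7, -0.9]
opening: 39.0
grasp_force: 61.0
```

```bash
cat > look.py <<'E'
from fit import *
import sys
k=sys.argv[1]; j=np.array([564,-35,-.258])
a={n:r.camera(n) for n in("top","scene")}
for n,i in a.items(): cv2.imwrite(f"pics/{n}{k}.png",i)
s=r.state(); t=np.array(s["tool_pos"]); c,sn=np.cos(j[2]),np.sin(j[2]); d=t[:2]-j[:2]
print("TCP in jig",np.round([c*d[0]+sn*d[1],-sn*d[0]+c*d[1],t[2]],1))
o=[]
for n,(x0,y0,x1,y1) in (("top",(270,130,370,250)),("scene",(280,150,400,240))):
    i=a[n].copy(); z=6; crop=cv2.resize(i[y0:y1,x0:x1],None,fx=z,fy=z,interpolation=2)
    crop=cv2.resize(crop,None,fx=395/crop.shape[1],fy=395/crop.shape[1]); o.append(np.vstack([crop,np.zeros((480-crop.shape[0],395,3),np.uint8)]) if crop.shape[0]<480 else crop[:480])
cv2.imwrite(f"pics/look{k}.png",np.hstack(o)[:, :800])
E
python3 look.py 2; python3 st.py
```

```text
TCP in jig [-122.2   -0.9   28.8]
9.525 [445.6  -4.7  28.8] fwd yaw -0.2565718740620788 [ 1.2  0.8 -1.1] 38.68003932020566 60.99201310425997
```

View pics/look2.png

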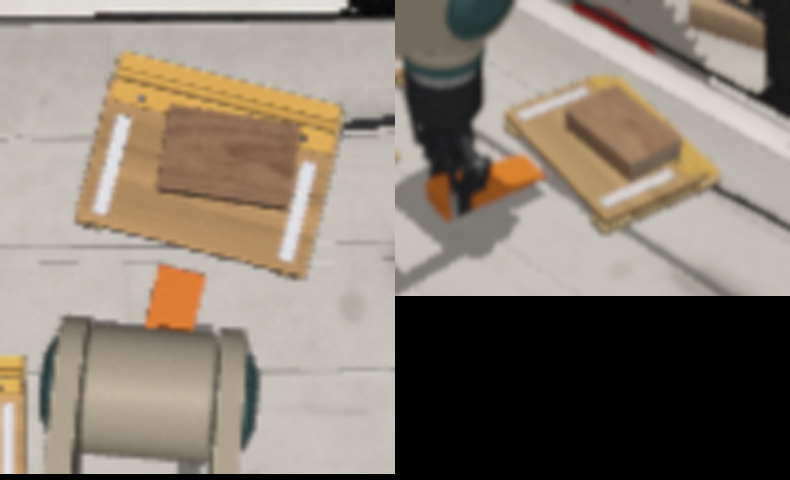

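The wedge is held in front of the opening, aligned and roughly centred (tip at px 316, 198 in the top view). I'll lower it to the table and measure the tip.

Emit:
{"op": "servo_tool", "data": {
  "increments": [0, 0, 0.5, 0, -1, 0, 0, 0.3, 0, -1, 0, 0, 0.18, 0, -1, 0, 0, 0, 0, -1, 0, 0, 0, 0, -1]
}}

```text
clock: 10.15
tool_pos: [445.8, -4.2, 4.3]
tool_rot: [0.0, 0.127, 0.992, 0.0]
contact_force: [-0.3, -0.5, 1.6]
opening: 38.4
grasp_force: 61.5
```

```bash
python3 look.py 3; python3 st.py
python3 - <<'E'
from fit import *
t=np.array(r.state()["tool_pos"]); j=(564,-35,-.258)
im=cv2.imread("pics/top3.png").astype(int); f=(im[...,2]-im[...,0])
# predicted tip edge (z=5 top) in the picture and measured orange mask extents in wedge frame
def tojig(P): 
    c,s=np.cos(j[2]),np.sin(j[2]); d=np.array(P)[:2]-j[:2]; return np.round([c*d[0]+s*d[1],-s*d[0]+c*d[1]],1)
for n in("top","scene"):
    im=cv2.imread(f"pics/{n}3.png").astype(int); f=(im[...,2]-im[...,0]).astype(np.float32)
    g=cv2.resize(f,None,fx=S,fy=S,interpolation=cv2.INTER_CUBIC)
    # sample along wedge midline on z=top surface extended; find the orange->table crossing
    for y in(-12,0,12):
        xs=np.arange(-60,20,.5); L=[]
        P=world([(x,y,5 if n=="top" else 5) for x in xs],j); uv=proj(n,P)
        v=cv2.remap(f,uv[:,0].astype(np.float32)[None],uv[:,1].astype(np.float32)[None],1)[0]
        k=np.where(v>70)[0]; k=k[xs[k]<-3]
        print(n,y,"tip edge x'",xs[k[-1]] if len(k) else None, "plate from",xs[np.where((v>35)&(xs>xs[k[-1]]+4))[0][:1]] if len(k) else None)
E
```

```text
TCP in jig [-122.1   -0.4    4.3]
10.25 [445.8  -4.2   4.3] fwd yaw -0.2557208058370321 [-0.6  0.2  1.3] 38.547874420481584 61.43665987998247
top -12 tip edge x' -20.5 plate from [-1.]
top 0 tip edge x' -20.5 plate from [-1.]
top 12 tip edge x' -21.0 plate from [-0.5]
scene -12 tip edge x' -21.0 plate from [7.]
scene 0 tip edge x' -20.5 plate from [6.5]
scene 12 tip edge x' -21.0 plate from [6.5]
```

The tip is at x' = -20.5 mm in both cameras, as expected. I'll push in 82 mm, check, then finish.

Emit:
{"op": "servo_tool", "data": {
  "increments": [-0.5, 0, 0, 0, -1, -0.5, 0, 0, 0, -1, -0.5, 0, 0, 0, -1, -0.5, 0, 0, 0, -1, -0.4, 0, 0, 0, -1, -0.3, 0, 0, 0, -1, -0.2, 0, 0, 0, -1, -0.2, 0, 0, 0, -1, -0.2, 0, 0, 0, -1, 0, 0, 0, 0, -1, 0, 0, 0, 0, -1]
}}

```text
clock: 11.62
tool_pos: [525.3, -24.8, 4.3]
tool_rot: [-0.001, 0.127, 0.992, 0.0]
contact_force: [-5.6, 1.5, 5.7]
opening: 38.6
grasp_force: 61.9
```

```bash
python3 look.py 4; python3 st.py
```

```text
TCP in jig [-40.1  -0.    4.3]
11.725 [525.3 -24.8   4.3] fwd yaw -0.2556120621335978 [-4.4  0.9  5.1] 39.0781333097801 61.92784443497658
```

View pics/look4.png

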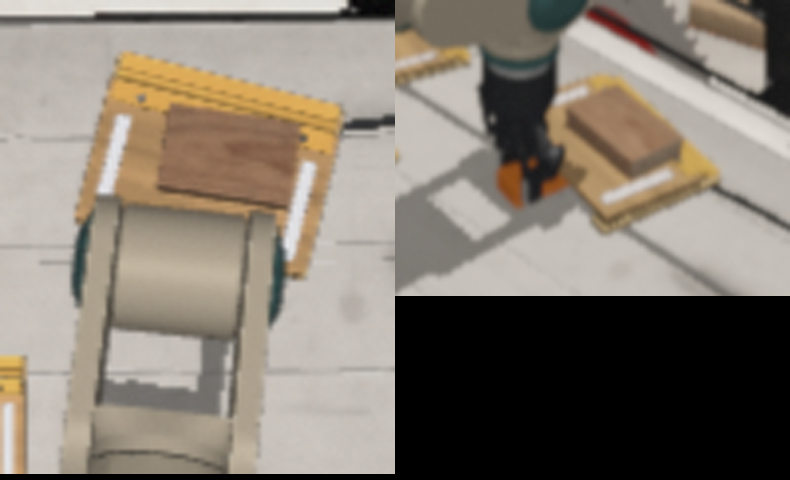

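The wedge is under the plate, the push force is about 5 N and the board hasn't moved. 8 mm more to go.

Emit:
{"op": "servo_tool", "data": {
  "increments": [-0.12, 0, 0, 0, -1, -0.12, 0, 0, 0, -1, -0.1, 0, 0, 0, -1, 0, 0, 0, 0, -1, 0, 0, 0, 0, -1, 0, 0, 0, 0, -1]
}}

```text
clock: 12.48
tool_pos: [533.2, -26.9, 4.3]
tool_rot: [-0.001, 0.127, 0.992, 0.0]
contact_force: [-7.0, 2.1, 5.9]
opening: 38.5
grasp_force: 62.0
```

```bash
python3 look.py 5; python3 st.py
python3 - <<'E'
from fit import *
import cv2
# lift estimate: shift of the visible right front corner region of the plate (scene) between rest and now, vs predicted per mm lift
j=(564,-35,-.258)
def plate(l,x,y,z):
    a=l/130; X=x-130; Z=z-20; return world([(130+X*np.cos(a)+Z*np.sin(a),y,20-X*np.sin(a)+Z*np.cos(a))],j)
print("px/mm lift at white strip",[(proj("scene",plate(5,x,-85,26))-proj("scene",plate(0,x,-85,26)))/5 for x in(30,60)])
a=cv2.cvtColor(cv2.imread("pics/scene3.png"),6).astype(np.float32);b=cv2.cvtColor(cv2.imread("pics/scene5.png"),6).astype(np.float32);c=cv2.cvtColor(cv2.imread("pics/scene4.png"),6).astype(np.float32)
uv=proj("scene",np.vstack([plate(0,20,-82,26),plate(0,75,-82,26)])); print(uv)
for l in(2,3,4,5,6,7,8): pass
pts=[(x,y) for x in np.arange(3,50,1) for y in np.arange(-98,-72,1)]
def samp(im,l):
    P=np.vstack([plate(l,x,y,26) for x,y in pts]); u=proj("scene",P).astype(np.float32); return cv2.remap(im,u[:,0][None],u[:,1][None],1)[0]
ref=samp(a,0)
for nm,im in(("61mm",c),("70mm",b)):
    e=[(np.corrcoef(ref,samp(im,l))[0,1],l) for l in np.arange(-1,12,.5)]; print(nm,max(e))
E
```

```text
TCP in jig [-31.9   0.    4.3]
12.575 [533.2 -26.9   4.3] fwd yaw -0.25561943477715177 [-8.5  1.8  6.7] 38.444513508788546 61.985942758619785
px/mm lift at white strip [array([[ 0.02471829, -0.17420478]]), array([[ 0.02227267, -0.12304901]])]
[[345.59906338 210.22111329]
 [359.08331681 204.34534234]]
61mm (np.float64(0.9857144193221623), np.float64(4.0))
70mm (np.float64(0.9915536026017315), np.float64(5.5))
```

View pics/look5.png

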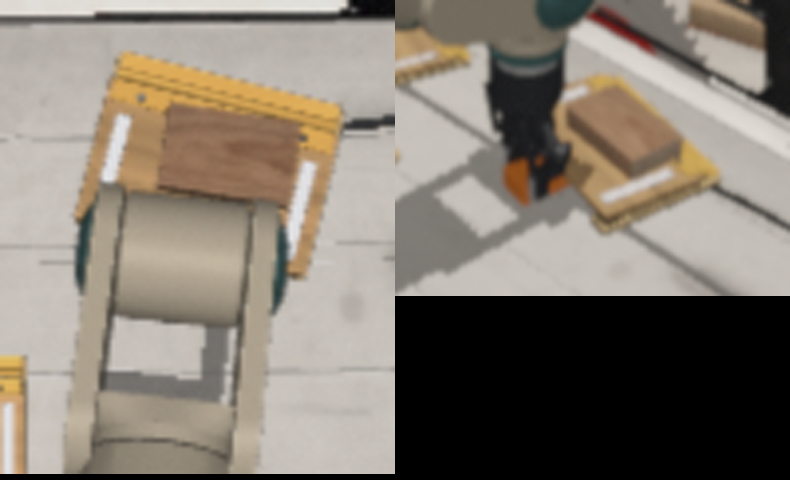

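The insertion depth (tip about 70 mm in, a 5 mm lift) agrees with the camera's lift estimate of about 5.5 mm. The board is still in place on the plate and the wedge is held flat, so I'm handing in.

```bash
python3 -c "
from workcell import r
print(r.job_done())"
```

```text
the job is handed in; nothing more can be done
None
```

The wedge is still gripped flat on the table with its thin end about 70 mm under the plate. The free edge stands about 5 mm clear of its pads (5 mm by insertion depth, 5.5 mm by camera), and the job is handed in.

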